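Show the underside of a spice jar to the inspection camera

ROBOT

A 7-joint arm with a two-finger parallel gripper is mounted at the origin on a cart in front of the work surface, level with it; the furniture and walls round the work are solid. World frame = base frame: x ahead of the robot, y to its left, z up, the work surface at z = 0. Lengths are in m, angles in rad, forces in N, time in s.
With the tool pointing down it reaches from about 0.425 to 0.875 m from the base axis. Payload 4.7 kg.
Tool frame: the origin (TCP) lies midway between the tips of the shut fingers; the grasp point (between the pads) lies 19 mm behind it; z points along the fingers, y is the line along which they close (so a half turn about z gives the same grasp; the last joint's range is limited). The gripper opens to 87 mm and grips with 3 to 60 N. Pads are 19 mm wide; open, the fingers measure 117 mm over their backs; the gripper's body (75 mm by 190 mm) begins 51 mm behind the grasp point.
Start: joints at [1.348, 0.321, -0.07, 1.45, 0.023, 1.371, -0.057], TCP at [0.152, -0.632, 0.223] pointing down, gripper open.
Joint ranges: [-2.86, 2.86], [-0.3, 2.09], [-1.38, 1.24], [0.06, 2.45], [-1.56, 4.7], [0.09, 2.05], [-2.69, 2.69]. Speed limits (rad/s): [2.57, 2.57, 3.14, 3.14, 3.14, 3.14, 3.14].

INTERFACE

Orientations are given as a rotation vector (axis times angle).
In Python, from bench import ctrl, imaging, close_job gives the robot as it stands (ctrl), with the cameras (imaging) and the job as plain functions.
- The arm moves only by the tool inch_along, called after ">>>" as name(argument=value, ...) on one line, values as JSON. Schema: {"type":"object","properties":{"plan":{"type":"string"},"grip_n":{"type":"number"},"only":{"type":"string"},"quiet":{"type":"boolean"},"lines":{"type":"string"}},"required":["plan"],"additionalProperties":false}. plan is a string of 1 to 20 rows, one to a line, with the numbers parted by commas; each row has 5 numbers: dx, dy, dz in m, then a turn about the tool's z in rad, then the opening from 0.0 (shut) to 1.0 (fully open); each row is the pose to reach, as a shift and turn from the pose commanded when the call began, along the tool's axes at that moment; what a row does not reach only later rows make up. A row lasts 1/10 s, in which the tool goes at most 0.05 m and 0.15 rad, less where a joint would pass 70% of its speed; a pose out of reach is approached as far as the arm can. The fingers move at their own pace and stop on an object; grip_n is the grip in N (left out, the last holds). Time passes only in rows, so rows that do not move let the fingers close. The tool returns the time, the measured TCP pose, the force, the opening and the grip force at its end. only (a regular expression) keeps the lines of the reply that match it, lines (a string "A,B") keeps lines A to B, and quiet returns only ok. Input that does not fit is refused with a message, and nothing moves.
- ctrl.get_state(): the state, without advancing time (a new reading comes with each control period).
- imaging.get_image(name): name is "side" or "top" or "wrist"; returns the picture (384x512x3 uint8, red, green, blue); there is no depth.
- imaging.camera_model(name): a dict with "vertical_fov" (degrees; the focal length in pixels is half the picture's height over the tangent of half this angle, whatever the lens; pixels are square), "cx", "cy" (the principal point, pixels), "k1" (the pictures are not rectified: a ray, as slopes to the right and down, at radius r is drawn at 1 + k1 r^2 times it, then the intrinsics apply), "rvec" (rotation vector, rad) and "tvec" (3), from world to camera coordinates, as OpenCV has them; the wrist camera has in their place "hand_eye" (4x4, takes a point from camera to tool coordinates, whose origin is the TCP and whose axes are the flange's). Camera axes: x right, y down, z forward; pixel columns grow to the right and rows downward; lengths in m; the calibration is good to about 2 mm. A picture is of the moment at which its call begins: read the wrist's pose just before it. camera_model takes no time and is no camera call.
- close_job(): hands the job in; it is judged then, once.
The state is a dict: "time": time; "joint_positions": joint angles; "qd": joint speeds; "joint_torque": joint torques, N m; "position": TCP position; "tool_rot": TCP orientation; "ft_force": force on the tool from outside, world axes, zero at the start; "torque": the same for the moment, N m; "grip_width": opening from 0.0 (shut) to 1.0 (fully open); "grip_force": force on a finger pad.
Only numpy, scipy, OpenCV 4.12 (cv2) and the standard library are available. Lean on these libraries where they do the work, as an engineer would, in place of code of your own. Each camera call takes 0.05 s, during which the arm holds its last target. There are 200 camera calls.

TASK

Take the spice jar with the brown label (the other three have green labels) straight up out of the wooden tray and show its underside, where the date code is, to the small inspection camera: cap end up, the jar tilted so that its bottom squarely faces the lens, centred in front of it and about 7 cm away. Finish while still holding the jar motionless in the air there; do not push the camera out of its aim, and leave the other jars standing in the tray.

Things in the scene. Friction and masses are not known exactly. Their poses are not given: they have to be found in the camera images.
- brown_jar: The jar to show: spice jar, a 42 mm thick round glass body with a red cap 45 mm across, 106 mm tall in all (cap from z = 85 mm up); origin at the centre of its underside, z along its axis up to the cap. 0.08 to 0.15 kg. Brown label, and the top of its red cap carries a tan disc. Stands in one of the four places of the tray.
- green_jar_1: A green-labelled spice jar, a 42 mm thick round glass body with a red cap 45 mm across, 106 mm tall in all (cap from z = 85 mm up); origin at the centre of its underside, z along its axis up to the cap. 0.08 to 0.15 kg. Green marks on top of its red cap. Stands in the tray, to be left there.
- green_jar_2: A green-labelled spice jar, a 42 mm thick round glass body with a red cap 45 mm across, 106 mm tall in all (cap from z = 85 mm up); origin at the centre of its underside, z along its axis up to the cap. 0.08 to 0.15 kg. Green marks on top of its red cap. Stands in the tray, to be left there.
- green_jar_3: A green-labelled spice jar, a 42 mm thick round glass body with a red cap 45 mm across, 106 mm tall in all (cap from z = 85 mm up); origin at the centre of its underside, z along its axis up to the cap. 0.08 to 0.15 kg. Green marks on top of its red cap. Stands in the tray, to be left there.
- tray: Low wooden tray fixed to the worktop, 328 mm long along its y, 68 mm wide along its x, origin under its centre, inner floor 5 mm up. Four compartments in a row along y, at y = -115, -38, +38, +115 mm, each 52 mm by about 72 mm inside; walls 26 mm high, end cheeks 36 mm. One jar stands in each; along the tray's x only the low walls are beside it.
- camera: Inspection camera on a round steel foot (96 mm across) fixed to the worktop, origin under the foot's centre; its front is its -x side. Yoke up to 96 mm, 98 mm wide along y. The grey head (50 x 66 x 40 mm) is tilted in it about an axis along y, 85 mm up, and stays as set; it looks up and to the front.
- lens (a point): Centre of the lens face, at the end of a black barrel 34 mm across, 38 mm from the tilt axis, about 120 mm up. Its z axis is the line of sight, pointing out of the lens: upward, leaning 0.26 to 0.50 rad from vertical to the camera's front. The jar's underside should be centred on this axis at z = 70 mm, the jar's own z axis along this z axis.

How it is judged:
On the way:
1. the brown-labelled jar is lifted clear of the tray in the gripper (height (world z) of brown_jar above 0.06 m and contact force between the fingers and brown_jar above 1 N), for 0.2 s.
At the end, for the whole second after the job is handed in: The brown-labelled jar is held still by the fingers, cap end up, not touching the camera, its underside centred on the lens axis within 12 mm to each side, 55 to 85 mm from the lens, its axis within 0.16 rad of the line of sight; the green jars stand in the tray within 30 mm of where they were (z of brown_jar in the frame of lens between 0.055 and 0.085 m and x of brown_jar in the frame of lens between -0.012 and 0.012 m and y of brown_jar in the frame of lens between -0.012 and 0.012 m and angle between the z axis of brown_jar and the z axis of lens, either way round below 0.16 rad and angle between brown_jar's own z axis and vertical below 0.9 rad and contact force between the fingers and brown_jar above 1 N and contact force between brown_jar and camera below 0.3 N and height (world z) of brown_jar above 0.13 m and linear speed of brown_jar below 0.02 m/s and angular speed of brown_jar below 0.15 rad/s and distance of each of green_jar_1, green_jar_2, green_jar_3 from where it was at the start of the episode below 0.03 m and angle between each of green_jar_1, green_jar_2, green_jar_3's own z axis and vertical below 0.2 rad); the arm keeps its last pose, push and grip.
It fails at once if the camera is pushed out of its aim (lens moved by more than 6 mm) (distance of lens from where it was at the start of the episode above 0.006 m).
It fails at once if a green jar is pulled out of its place or tipped over (distance of any of green_jar_1, green_jar_2, green_jar_3 from where it was at the start of the episode above 0.04 m or angle between any of green_jar_1, green_jar_2, green_jar_3's own z axis and vertical above 0.5 rad).
It also fails if it takes over 32 s, if anything falls off the work surface, if the arm or the gripper's body presses on something with over 40 N, if the wrist force passes 120 N, or if a joint passes its speed limit or range.

## Working session

There is one attempt and no reset: what is moved stays moved. The work goes in short steps, Python scripts to look and compute and a tool call to move; the robot and the scene stay as the last step left them, time stands still between calls to the robot, and variables do not carry over. Pictures are saved under pics/ and viewed, at most 10 in all, crops included, and the job is handed in when it is done.

```bash
ls; mkdir -p pics; python3 - <<'E'
from bench import ctrl, imaging, close_job
import cv2,numpy as np
s=ctrl.get_state();print(s['time'],s['position'],s['tool_rot'],s['grip_width'])
for n in ("top","side"):
    im=imaging.get_image(n);cv2.imwrite(f"pics/{n}0.png",im[:,:,::-1]);print(n,imaging.camera_model(n))
print(imaging.camera_model("wrist"))
E
```

```text
bench.py
pics
0.0 [ 0.1523033  -0.63131961  0.22143063] [-3.11766551e+00 -3.70960714e-01  5.18313371e-04] 0.9967016181492447
top {'vertical_fov': 53.8990659607487, 'cx': 255.14452364713568, 'cy': 187.90319351136858, 'k1': -0.0021630351634617244, 'rvec': array([ 2.19003134, -2.22579964,  0.055276  ]), 'tvec': array([-0.05183741,  0.55816537,  0.90676298])}
side {'vertical_fov': 44.941559378637365, 'cx': 262.3663546367325, 'cy': 190.33944792828396, 'k1': 0.005739844961047304, 'rvec': array([ 2.07479326,  0.01670091, -0.03999586]), 'tvec': array([-0.5492801 ,  0.07372507,  1.03518549])}
{'vertical_fov': 62.98468575268174, 'cx': 261.45491709225826, 'cy': 194.07333288836475, 'k1': -0.06385363791066168, 'hand_eye': array([[ 5.96373668e-04, -9.65836956e-01, -2.59149801e-01,
         7.19587037e-02],
       [ 9.99999730e-01,  4.65025892e-04,  5.68143654e-04,
         5.55881005e-04],
       [-4.28222770e-04, -2.59150070e-01,  9.65836973e-01,
        -1.61949397e-01],
       [ 0.00000000e+00,  0.00000000e+00,  0.00000000e+00,
         1.00000000e+00]])}
```

View pics/top0.png

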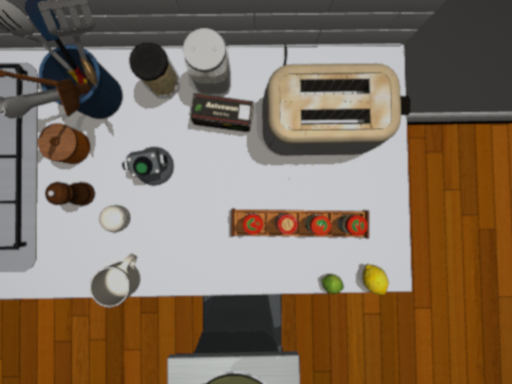

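View pics/side0.png

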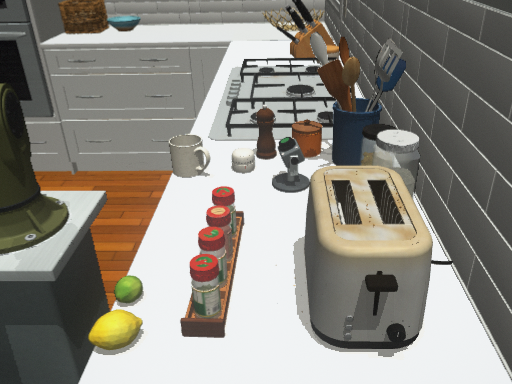

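```bash
cat > h.py <<'E'
import cv2,numpy as np
from bench import ctrl, imaging, close_job
from scipy.spatial.transform import Rotation as R
def cam(n,s=None):
    m=imaging.camera_model(n);f=192/np.tan(np.radians(m['vertical_fov'])/2)
    K=np.array([[f,0,m['cx']],[0,f,m['cy']],[0,0,1]]);d=np.array([m['k1'],0,0,0.])
    if n=='wrist':
        T=np.eye(4);T[:3,:3]=R.from_rotvec(s['tool_rot']).as_matrix();T[:3,3]=s['position']
        T=np.linalg.inv(T@m['hand_eye']);return K,d,T[:3,:3],T[:3,3]
    return K,d,R.from_rotvec(m['rvec']).as_matrix(),m['tvec']
def ray(c,px):
    K,d,Rm,t=c;p=cv2.undistortPoints(np.array([[px]],float),K,d)[0,0]
    v=Rm.T@np.r_[p,1];return -Rm.T@t,v/np.linalg.norm(v)
def onz(c,px,z):
    o,v=ray(c,px);return o+v*(z-o[2])/v[2]
def proj(c,P):
    K,d,Rm,t=c;return cv2.projectPoints(np.atleast_2d(np.array(P,float)),cv2.Rodrigues(Rm)[0],t,K,d)[0][:,0]
def tri(A):
    M=np.zeros((3,3));b=np.zeros(3)
    for o,v in A:
        Q=np.eye(3)-np.outer(v,v);M+=Q;b+=Q@o
    return np.linalg.solve(M,b)
def shift(s,d): # world shift -> tool axes
    return R.from_rotvec(s['tool_rot']).as_matrix().T@np.array(d)
E
python3 - <<'E'
from h import *
c=cam('top');im=cv2.imread('pics/top0.png')
for p in [(254,224),(287,224),(320,224),(356,225)]: print(p,onz(c,p,.111).round(3))
for p in [(232,209),(369,211),(368,238),(232,237)]: print('corner',p,onz(c,p,.03).round(3))
print('foot',onz(c,(155,166),.01).round(3),'lens',onz(c,(143,168),.12).round(3))
cv2.imwrite('pics/crop.png',np.hstack([cv2.resize(im[140:195,110:190],(400,275),interpolation=cv2.INTER_CUBIC),cv2.resize(im[200:248,225:305],(400,275),interpolation=cv2.INTER_CUBIC)]))
E
```

```text
(254, 224) [ 0.476 -0.056  0.111]
(287, 224) [ 0.474 -0.127  0.111]
(320, 224) [ 0.473 -0.199  0.111]
(356, 225) [ 0.47  -0.277  0.111]
corner (232, 209) [ 0.507 -0.005  0.03 ]
corner (369, 211) [ 0.497 -0.331  0.03 ]
corner (368, 238) [ 0.433 -0.327  0.03 ]
corner (232, 237) [ 0.441 -0.004  0.03 ]
foot [0.614 0.182 0.01 ] lens [0.6  0.18 0.12]
```

View pics/crop.png

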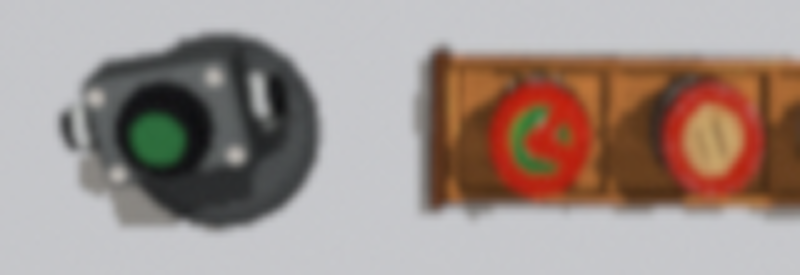

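>>> inch_along(plan="0.37,-0.25,-0.05,0,1\n0.37,-0.25,-0.05,0,1\n0.37,-0.25,-0.05,0,1\n0.37,-0.25,-0.05,0,1\n0.37,-0.25,-0.05,0,1\n0.37,-0.25,-0.05,0,1\n0.37,-0.25,-0.05,0,1\n0.37,-0.25,-0.05,0,1\n0.37,-0.25,-0.05,0,1\n0.58,-0.7,-0.05,0,1\n0.58,-0.7,-0.05,0,1\n0.58,-0.7,-0.05,0,1\n0.58,-0.7,-0.05,0,1\n0.58,-0.7,-0.05,0,1\n0.58,-0.7,-0.05,0,1\n0.58,-0.7,-0.05,0,1\n0.58,-0.7,-0.05,0,1\n0.58,-0.7,-0.05,0,1\n0.58,-0.7,-0.05,0,1\n0.58,-0.7,-0.05,0,1")

```text
time: 2.1
position: [0.5502, 0.1934, 0.272]
tool_rot: [-3.111, -0.389, 0.002]
ft_force: [-0.6, 0.4, -0.2]
grip_width: 1.001
grip_force: 0.0
```

>>> inch_along(plan="0,0,0,0,1\n0,0,0,0,1")

```text
time: 2.3
position: [0.5522, 0.183, 0.272]
tool_rot: [3.119, 0.368, -0.001]
ft_force: [0.3, -0.1, 0.8]
grip_width: 0.998
grip_force: 0.0
```

```bash
python3 - <<'E'
from h import *
import pickle
s=ctrl.get_state();im=imaging.get_image('wrist')[:,:,::-1];pickle.dump(s,open('s1.pkl','wb'));cv2.imwrite('pics/w1.png',im);print(s['position'],s['joint_positions'].round(2) if hasattr(s['joint_positions'],'round') else s['joint_positions'])
E
```

```text
[0.5521593  0.18301954 0.27201103] [ 0.32  0.24 -0.81  1.53  0.17  1.45 -1.83]
```

View pics/w1.png

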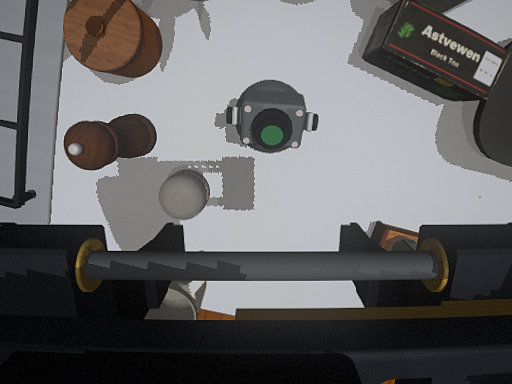

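>>> inch_along(plan="-0.03,0.12,0,0,1\n-0.03,0.12,0,0,1\n-0.03,0.12,0,0,1\n-0.03,0.12,0,0,1\n-0.03,0.12,0,0,1")

```text
time: 2.85
position: [0.551, 0.0594, 0.2727]
tool_rot: [3.12, 0.365, 0.001]
ft_force: [-0.8, 0.2, 1.0]
grip_width: 1.0
grip_force: 0.0
```

```bash
python3 - <<'E'
from h import *
import pickle
s=ctrl.get_state();im=np.ascontiguousarray(imaging.get_image('wrist')[:,:,::-1]);pickle.dump(s,open('s2.pkl','wb'));cv2.imwrite('pics/w2.png',im)
w1=cv2.imread('pics/w1.png');s1=pickle.load(open('s1.pkl','rb'))
c1,c2,ct,cs=cam('wrist',s1),cam('wrist',s),cam('top'),cam('side')
def green(im,c):
    p=proj(c,[.598,.182,.12])[0];h=cv2.cvtColor(im,cv2.COLOR_BGR2HSV);m=cv2.inRange(h,(50,80,40),(90,255,200))
    n,l,st,ce=cv2.connectedComponentsWithStats(m);k=min((i for i in range(1,n) if st[i,4]>8),key=lambda i:np.hypot(*(ce[i]-p)));print(p.round(1),ce[k].round(1),st[k]);return ce[k]
A=[]
for n,i,c in(('w1',w1,c1),('w2',im,c2),('top',cv2.imread('pics/top0.png'),ct),('side',cv2.imread('pics/side0.png'),cs)):
    g=green(i,c);A.append((n,c,g))
print('wrists',tri([ray(c,g) for n,c,g in A[:2]]).round(4));print('all3',tri([ray(c,g) for n,c,g in A[:3]]).round(4));print('all',tri([ray(c,g) for n,c,g in A]).round(4))
g=A[1][2].astype(int);x0,y0=max(g[0]-60,0),max(g[1]-60,0);print(x0,y0)
q=[cv2.resize(w1[60:180,210:330],(396,396),interpolation=2),cv2.resize(im[y0:y0+120,x0:x0+120],(396,396),interpolation=2)]
cv2.imwrite('pics/z.png',np.hstack(q))
E
```

```text
[272.3 138.8] [271.5 134.9] [261 125  22  21 350]
[150.1 108.8] [148.7 104.9] [138  95  22  21 365]
[141.9 168.7] [141.1 167.4] [135 162  13  12 117]
[283.6 139.5] [284.4 139.8] [281 137   8   6  30]
wrists [0.6015 0.1837 0.1206]
all3 [0.6012 0.1838 0.1196]
all [0.6009 0.184  0.1184]
88 44
```

View pics/z.png

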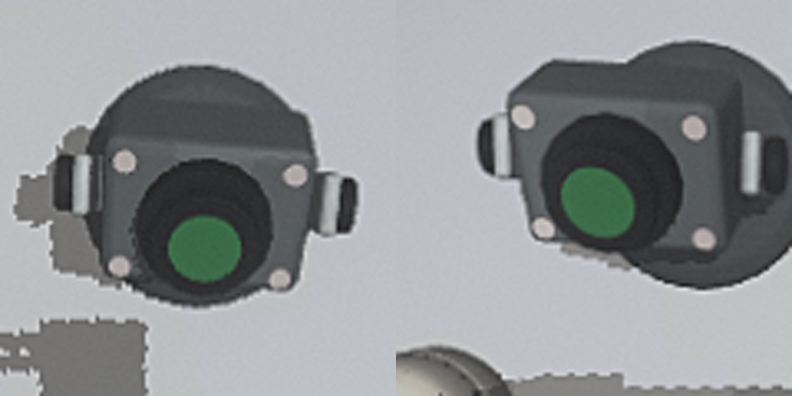

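```bash
python3 - <<'E'
from h import *
import pickle
c1,c2=[cam('wrist',pickle.load(open(f's{i}.pkl','rb'))) for i in(1,2)]
a=np.array([(124,161),(294,175),(119,266),(280,279)])/3.3+[210,60]
b=(np.array([(522,117),(693,127),(543,228),(704,238)])-[396,0])/3.3+[88,44]
P=np.array([tri([ray(c1,u),ray(c2,v)]) for u,v in zip(a,b)]);print(P.round(4))
u=(P[1]+P[3]-P[0]-P[2]);w=(P[0]+P[1]-P[2]-P[3]);n=np.cross(u,w);n/=np.linalg.norm(n);print('size',np.linalg.norm(u)/2,np.linalg.norm(w)/2,'n',n,'tilt',np.arccos(abs(n[2])),'az',np.degrees(np.arctan2(n[1],n[0])),'yaw from u',np.degrees(np.arctan2(u[0],-u[1])))
C=P.mean(0);L=np.array([.601,.1838,.120]);print('centre->lens',L-C,np.linalg.norm(L-C))
for z in(0,.01):print('foot',onz(c1,(270.6,116),z),onz(c2,(179.8,93.7),z))
E
```

```text
[[0.6203 0.2127 0.1119]
 [0.6286 0.1617 0.1114]
 [0.5878 0.2075 0.0971]
 [0.5962 0.1559 0.0978]]
size 0.05197547651971663 0.03584871424276862 n [-0.39134297 -0.06194427  0.91815771] tilt 0.40739089716978555 az -171.00547990405147 yaw from u 9.165178971406714
centre->lens [-0.00722885 -0.00063791  0.0154591 ] 0.017077669985797024
foot [0.61778715 0.18497164 0.        ] [0.61758935 0.18643716 0.        ]
foot [0.61789333 0.18530543 0.01      ] [0.61766867 0.18388449 0.01      ]
```

>>> inch_along(plan="-0.117,0.165,0.05,-0.15,1\n-0.117,0.165,0.05,-0.3,1\n-0.117,0.165,0.05,-0.45,1\n-0.117,0.165,0.05,-0.6,1\n-0.117,0.165,0.05,-0.75,1\n-0.117,0.165,0.05,-0.9,1\n-0.117,0.165,0.05,-1.05,1\n-0.117,0.165,0.05,-1.2,1\n-0.117,0.165,0.05,-1.31,1\n-0.117,0.165,0.05,-1.31,1\n-0.117,0.165,0.05,-1.31,1")

```text
time: 4.0
position: [0.4765, -0.1252, 0.2226]
tool_rot: [2.245, 2.198, 0.0]
ft_force: [-0.4, 0.7, 0.1]
grip_width: 1.004
grip_force: 0.0
```

```bash
python3 - <<'E'
from h import *
s=ctrl.get_state();im=np.ascontiguousarray(imaging.get_image('wrist')[:,:,::-1]);cv2.imwrite('pics/w3.png',im)
c=cam('wrist',s);print(proj(c,[.475,-.128,.111]))
t=imaging.get_image('top')[:,:,::-1]
M=R.from_rotvec(s['tool_rot']).as_matrix();print(s['position'],M.round(3).tolist(),s['joint_positions'])
E
```

```text
[[258.26558579 193.81760295]]
[ 0.476465   -0.12523951  0.22263241] [[0.021, 1.0, 0.0], [1.0, -0.021, 0.0], [0.0, 0.0, -1.0]] [ 0.81753766  0.0090323  -0.61214344  1.81131777  0.00515669  1.32264312
  0.1829822 ]
```

View pics/w3.png

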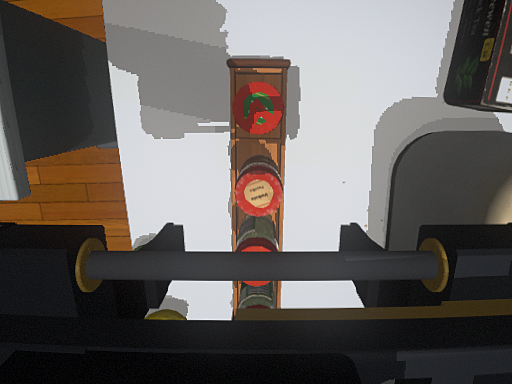

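>>> inch_along(plan="-0.003,-0.001,0.05,0,1\n-0.003,-0.001,0.1,0,1\n-0.003,-0.001,0.14,0,1\n-0.003,-0.001,0.16,0,1\n-0.003,-0.001,0.17,0,1\n-0.003,-0.001,0.171,0,1\n-0.003,-0.001,0.171,0,0\n-0.003,-0.001,0.171,0,0\n-0.003,-0.001,0.171,0,0\n-0.003,-0.001,0.171,0,0\n-0.003,-0.001,0.171,0,0\n-0.003,-0.001,0.171,0,0\n-0.003,-0.001,0.171,0,0\n-0.003,-0.001,0.171,0,0", grip_n=12)

```text
time: 5.5
position: [0.4748, -0.13, 0.0516]
tool_rot: [-2.248, -2.195, 0.001]
ft_force: [-1.3, 0.1, 2.2]
grip_width: 0.508
grip_force: 12.0
```

>>> inch_along(plan="0,0,-0.02,0,0\n0,0,-0.05,0,0\n0,0,-0.09,0,0\n0,0,-0.12,0,0\n0,0,-0.12,0.15,0\n0,0,-0.12,0.3,0\n0,0,-0.12,0.45,0\n0,0,-0.12,0.6,0\n0,0,-0.12,0.75,0\n0,0,-0.12,0.9,0\n0,0,-0.12,1.05,0\n0,0,-0.12,1.2,0\n0,0,-0.12,1.35,0\n0,0,-0.12,1.5,0\n0,0,-0.12,1.58,0\n0,0,-0.12,1.58,0")

```text
time: 7.1
position: [0.4747, -0.1297, 0.1711]
tool_rot: [-3.141, 0.052, 0.001]
ft_force: [-0.3, 0.9, -1.6]
grip_width: 0.509
grip_force: 12.0
```

```bash
python3 - <<'E'
from h import *
s=ctrl.get_state()
i=imaging.get_image('side')[:,:,::-1][90:290,120:340]
w=imaging.get_image('wrist')[:,:,::-1]
cv2.imwrite('pics/l1.png',np.hstack([cv2.resize(i,(440,400)),cv2.resize(w[60:360,100:400],(360,400))[:,:355]]))
M=R.from_rotvec(s['tool_rot']).as_matrix();print(s['position'],M.round(3).tolist())
E
```

```text
[ 0.4746822  -0.1297402   0.17107878] [[0.999, -0.033, -0.001], [-0.033, -0.999, 0.0], [-0.001, -0.0, -1.0]]
```

View pics/l1.png

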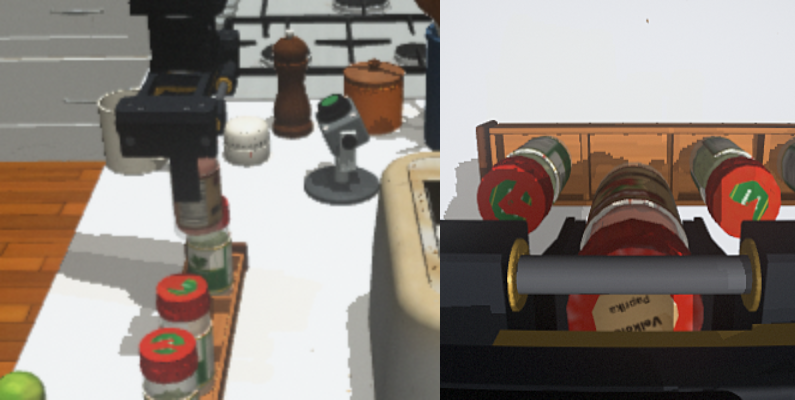

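>>> inch_along(plan="0,0,0.04,0,0\n0,0,0.08,0,0\n0,0,0.1,0,0\n0,0,0.111,0,0\n-0.005,0,0.111,0,0\n-0.009,0,0.111,0,0\n-0.012,0,0.111,0,0\n-0.015,0,0.111,0,0\n-0.018,0,0.111,0,0\n-0.021,0,0.111,0,0\n-0.024,0,0.111,0,0\n-0.027,0,0.111,0,0\n-0.029,0,0.111,0,0\n-0.031,0,0.111,0,0\n-0.031,0,0.111,0,0", grip_n=6)

```text
time: 8.7
position: [0.4434, -0.1288, 0.0603]
tool_rot: [-3.141, 0.052, 0.002]
ft_force: [2.2, -0.2, -0.5]
grip_width: 0.508
grip_force: 6.0
```

>>> inch_along(plan="0.003,0,0,0,0\n0.003,0,-0.03,0,0\n0.003,0,-0.07,0,0\n0.003,0,-0.11,0,0\n0.003,0,-0.15,0,0\n0.003,0,-0.15,0,0", grip_n=15)

```text
time: 9.3
position: [0.4498, -0.1299, 0.2156]
tool_rot: [3.137, -0.053, 0.012]
ft_force: [0.3, 0.2, -2.0]
grip_width: 0.508
grip_force: 15.0
```

```bash
python3 - <<'E'
from h import *
s=ctrl.get_state()
i=imaging.get_image('side')[:,:,::-1][60:260,120:340]
w=imaging.get_image('wrist')[:,:,::-1]
cv2.imwrite('pics/l2.png',np.hstack([cv2.resize(i,(440,400)),cv2.resize(w[60:360,100:400],(360,400))[:,:355]]))
E
```

```text
(no output)
```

View pics/l2.png

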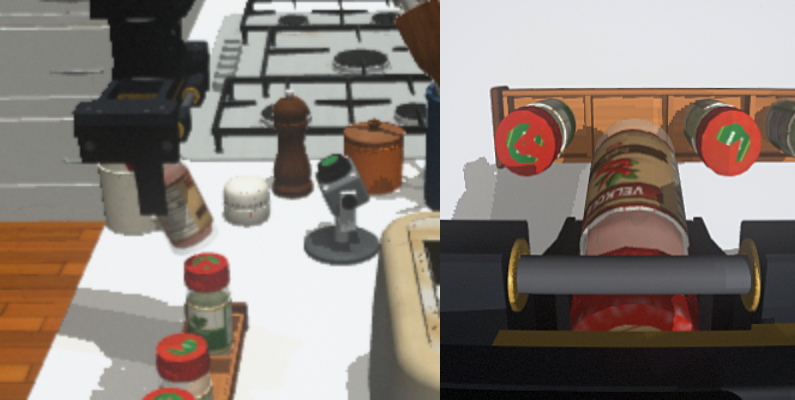

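```bash
python3 - <<'E'
from h import *
s=ctrl.get_state();M=R.from_rotvec(s['tool_rot']).as_matrix();G=np.array(s['position'])-.019*M[:,2]
im=np.ascontiguousarray(imaging.get_image('side')[:,:,::-1]);w=np.ascontiguousarray(imaging.get_image('wrist')[:,:,::-1])
cv2.imwrite('pics/sd3.png',im);cv2.imwrite('pics/w4.png',w)
cs,cw=cam('side'),cam('wrist',s)
a=np.linspace(0,2*np.pi,73)
out=[]
for th in(.34,.42,.5):
    z=-np.sin(th)*M[:,0]-np.cos(th)*M[:,2];y=M[:,1];x=np.cross(y,z);B=G-.065*z
    ring=np.array([B+.021*(np.cos(t)*x+np.sin(t)*y) for t in a])
    for c,n in((cs,'side'),(cw,'wrist')):
        p=proj(c,ring);print(th,n,'cmin/max',p[:,0].min().round(1),p[:,0].max().round(1),'row',p[:,1].min().round(1),p[:,1].max().round(1))
    p=proj(cs,ring)
    v=cv2.resize(im[100:200,150:250],(390,390),interpolation=2);cv2.polylines(v,[np.int32((p-[150,100])*3.9)],True,(255,0,0),1)
    v2=cv2.resize(w[110:260,190:340],(390,390),interpolation=2);cv2.polylines(v2,[np.int32((proj(cw,ring)-[190,110])*2.6)],True,(255,0,0),1)
    if th==.42: cv2.imwrite('pics/ov.png',np.hstack([v,v2]))
E
```

```text
0.34 side cmin/max 201.5 223.4 row 176.6 189.5
0.34 wrist cmin/max 229.7 292.3 row 160.1 212.5
0.42 side cmin/max 204.6 225.6 row 175.2 189.0
0.42 wrist cmin/max 229.2 292.8 row 154.2 205.3
0.5 side cmin/max 207.5 227.7 row 173.6 188.4
0.5 wrist cmin/max 228.7 293.3 row 148.6 198.2
```

View pics/ov.png

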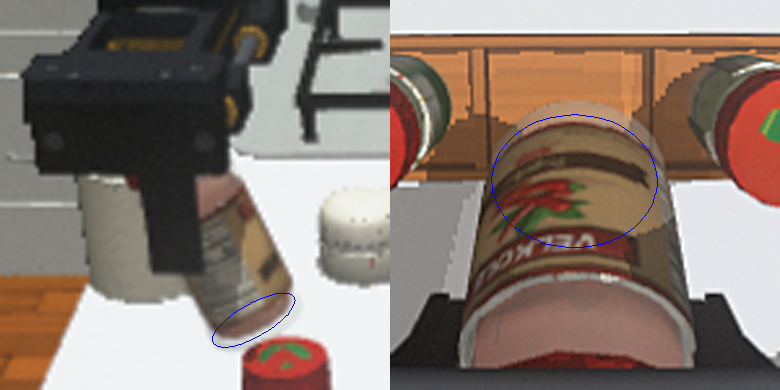

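>>> inch_along(plan="0.01,-0.03,-0.03,-0.02,0\n0.02,-0.06,-0.03,-0.04,0\n0.03,-0.1,-0.03,-0.07,0\n0.04,-0.14,-0.03,-0.1,0\n0.05,-0.18,-0.03,-0.12,0\n0.06,-0.22,-0.03,-0.14,0\n0.07,-0.26,-0.03,-0.16,0\n0.08,-0.29,-0.03,-0.18,0\n0.084,-0.308,-0.03,-0.19,0\n0.084,-0.308,-0.02,-0.19,0\n0.084,-0.308,-0.008,-0.19,0\n0.084,-0.308,-0.008,-0.19,0\n0.084,-0.308,-0.008,-0.19,0\n0.084,-0.308,-0.008,-0.19,0", grip_n=20)

```text
time: 10.9
position: [0.5413, 0.175, 0.2187]
tool_rot: [3.131, 0.243, 0.001]
ft_force: [-0.4, -0.3, -2.0]
grip_width: 0.5
grip_force: 20.0
```

```bash
python3 - <<'E'
from h import *
s=ctrl.get_state();M=R.from_rotvec(s['tool_rot']).as_matrix();G=np.array(s['position'])-.019*M[:,2]
print(s['position'],np.degrees(np.arctan2(M[1,0],M[0,0])))
im=np.ascontiguousarray(imaging.get_image('side')[:,:,::-1]);w=np.ascontiguousarray(imaging.get_image('wrist')[:,:,::-1]);t=np.ascontiguousarray(imaging.get_image('top')[:,:,::-1])
for n,i in(('f_s',im),('f_w',w),('f_t',t)):cv2.imwrite(f'pics/{n}.png',i)
a=np.linspace(0,2*np.pi,73);L=np.array([.601,.1838,.12]);n=np.array([-.403,-.064,.913])
c=cam('side')
th=.46;z=-np.sin(th)*M[:,0]-np.cos(th)*M[:,2];y=M[:,1];x=np.cross(y,z);B=G-.065*z;d=B-L
print('B',B,'along',d@n,'off',np.linalg.norm(d-(d@n)*n),np.arccos(z@n))
ring=np.array([B+.021*(np.cos(q)*x+np.sin(q)*y) for q in a])
def draw(i,c,o,k,sz):
    v=cv2.resize(i[o[1]:o[1]+sz,o[0]:o[0]+sz],None,fx=k,fy=k,interpolation=2)
    f=lambda P:np.int32((proj(c,P)-o)*k)
    cv2.polylines(v,[f(ring)],True,(255,0,0),1);cv2.polylines(v,[f([L,L+.07*n])],False,(0,255,255),1);return v
cv2.imwrite('pics/ov2.png',np.hstack([draw(im,c,np.array([225,75]),4,98),draw(w,cam('wrist',s),np.array([190,80]),2.6,150)[:392].copy() if 0 else cv2.resize(draw(w,cam('wrist',s),np.array([190,80]),2.6,150),(392,392))]))
E
```

```text
[0.54133733 0.17497821 0.2186574 ] 8.881912561652054
B [0.5698627  0.17940701 0.1794217 ] along 0.06708149721654999 off 0.004491576597896473 0.03906654685901515
```

View pics/ov2.png

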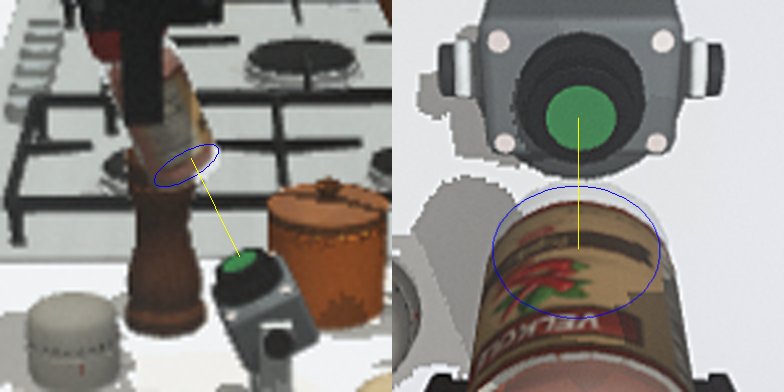

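>>> inch_along(plan="0.003,0,-0.004,0,0\n0.003,0,-0.004,0,0\n0.003,0,-0.004,0,0\n0.003,0,-0.004,0,0\n0.003,0,-0.004,0,0\n0.003,0,-0.004,0,0")

```text
time: 11.65
position: [0.544, 0.1766, 0.2224]
tool_rot: [3.132, 0.246, -0.0]
ft_force: [0.1, -0.1, -1.7]
grip_width: 0.504
grip_force: 20.0
```

```bash
python3 - <<'E'
from h import *
s=ctrl.get_state();M=R.from_rotvec(s['tool_rot']).as_matrix();G=np.array(s['position'])-.019*M[:,2]
L=np.array([.601,.1838,.12]);n=np.array([-.403,-.064,.913])
z=-np.sin(.46)*M[:,0]-np.cos(.46)*M[:,2];d=G-.065*z-L;print(d@n,(d-(d@n)*n).round(4),s['grip_force'],np.abs(s['qd']).max())
print(close_job())
E
```

```text
0.0693061148118704 [-0.0006  0.0017 -0.0001] 19.998937006748747 0.0014438571357973011
the job is handed in; nothing more can be done
None
```

I handed the job in at about 11.7 s with the brown-labelled jar held still, cap end up. By my own measurements its underside is 69 mm from the lens, under 2 mm off the lens axis and tilted about 0.04 rad from it. The green jars were still standing in the tray in the last pictures I viewed, and `close_job()` returned no verdict.

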